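# Sort two screen-clamp levers on the keyed gauge

### The job

In the screen-printing workshop, sort the two blue-armed screen-clamp levers by where their keyway is cut. Seat the lever that fits the keyed gauge on its shaft, fully home with its arm lying in the gap of the orange fence; lay the misfit lever flat, hub upright, inside the red reject tray.

Things in the scene. Friction and masses are not known exactly. Their poses are not given: they have to be found in the camera images.
- lever_inline_center (a point): Lever that fits (mm): keyway along its arm, at +x; aluminium hub dia 50, 50 tall; at its foot a blue arm 22 wide, 10 thick, reaching 93 from the axis, black end knob 16 tall. Flat underside. Bore dia 28, keyway 12 wide out to 20.5 from the axis, dabbed yellow. 0.15-0.3 kg; grip the hub at any angle above the arm. Origin on hub axis, 25 above underside; x along arm, z up.
- lever_cross_center (a point): Misfit lever (mm): keyway square to its arm, at +y; aluminium hub dia 50, 50 tall; at its foot a blue arm 22 wide, 10 thick, reaching 93 from the axis, black end knob 16 tall. Flat underside. Bore dia 28, keyway 12 wide out to 20.5 from the axis, dabbed yellow. 0.15-0.3 kg; grip the hub at any angle above the arm. Origin on hub axis, 25 above underside; x along arm, z up.
- gauge: Fixed dark steel plate 12 mm thick with upright shaft dia 22, 42 tall above the plate, top 16 tapered. Red key on its +x side: 6 wide, out to 16.5 from axis, 28 tall. Orange fence 9 high, 40 or more from the axis, one gap 46 wide at +x. A lever fits with keyway on key and arm through the gap, underside home on the plate. Origin: shaft axis, plate underside; x towards key and gap, z up.
- tray: Red open reject tray, 230 x 230 mm outside, 30 mm high, walls and floor 5 mm thick, fixed. A lever with its hub at the middle fits whichever way the arm points. Origin: centre of the underside; z up.
Mind the look-alikes: they are no part of the job. Of the things that look like the gauge, take the one that is farthest from the robot's base at the start.

How it is judged:
By the outcome, as a careful person would: the job done as asked, in the order asked, and still so for the second after the job is handed in, with the robot touching nothing.
It also fails if it takes over 64 s, if anything falls off the work surface, if the arm or the gripper's body presses on something with over 40 N, if the wrist force passes 120 N, or if a joint passes its speed limit or range.

### The arm

A 7-joint arm with a two-finger parallel gripper is mounted at the origin on the work surface. World frame = base frame: x ahead of the robot, y to its left, z up, the work surface at z = 0. Lengths are in m, angles in rad, forces in N, time in s.
With the tool pointing down it reaches from about 0.4 to 0.85 m from the base axis. Payload 4.5 kg.
Tool frame: the origin (TCP) lies between the finger pads; the fingertips stand 11 mm ahead of it and the grasp point (between the pads) lies 8 mm behind it (ctrl.finger_overhang is the distance from the TCP to the fingertips, in m); y points along the fingers, x is the direction in which the jaws open and shut, and the axes are right-handed (so a half turn about y gives the same grasp; the last joint's range is limited). The gripper opens to 85 mm and grips with 20 to 120 N. Pads are 22 mm wide; open, the fingers measure 114 mm over their backs; the gripper's body (76 mm by 85 mm) begins 54 mm behind the grasp point. The pads swing forward as they close: fully open they stand 13 mm farther back than shut.
Start: joints at [1.155, 0.689, -0.195, 1.565, 0.157, 0.902, -0.215], TCP at [0.272, -0.563, 0.242] pointing down, gripper open.
Joint ranges: [-3.01, 3.01], [-0.46, 2.08], [-1.47, 1.51], [0.13, 2.56], [-1, 4.14], [0.04, 2.09], [-2.66, 2.66]. Speed limits (rad/s): [2.57, 2.57, 3.14, 3.14, 3.14, 3.14, 3.14].

### API

Orientations are given as a unit quaternion [w, x, y, z].
In Python, from plant import ctrl gives the robot as it stands.
- The arm moves only by the shell command python3 -m jog 'ROWS' [FORCE]. ROWS is text: rows parted by semicolons, each of 7 numbers parted by spaces: the finger opening in cm, from 0 to 8.54, then the shift along the tool's x, y, z in cm, then the turn, a rotation vector about the tool's x, y, z in rad. A call has 1 to 20 rows; each row is the pose to reach, as a shift and turn from the pose commanded when the call began, along the tool's axes at that moment; what a row does not reach only later rows make up. A row lasts 1/8 s, in which the tool goes at most 62.5 mm and 10.7 degrees, less where a joint would pass 70% of its speed; a pose out of reach is approached as far as the arm can. A call with a gripper value outside its range is refused whole. The fingers move at their own pace and stop on an object; FORCE is the grip in N (left out, the last holds). Time passes only in rows, so rows that repeat a pose let the fingers close. It gives the time, the measured TCP pose, the force and the opening at its end, in the units of the state.
- ctrl.state(): the state, without advancing time (a new reading comes with each control period).
- ctrl.read_camera(name): name is "scene" or "top"; returns the picture (480x640x3 uint8, red, green, blue); there is no depth.
- ctrl.calibration(name): a dict with "intrinsics" (3x3 intrinsics, pixels), "rvec" (rotation vector, rad) and "tvec" (3), from world to camera coordinates, as OpenCV has them. Camera axes: x right, y down, z forward; pixel columns grow to the right and rows downward; lengths in m; the calibration is good to about 2 mm. A picture is of the moment at which its call begins. calibration takes no time and is no camera call.
- ctrl.hand_in(): hands the job in, once; it reports no verdict.
The state is a dict: "time_s": time; "q": joint angles; "qd": joint speeds; "joint_torque": joint torques, N m; "ee_pos": TCP position; "tool_rot": TCP orientation; "force": force on the tool from outside, world axes, zero at the start; "torque": the same for the moment, N m; "gripper_width": finger opening in m.
Only numpy, scipy, OpenCV 4.12 (cv2) and the standard library are available. Lean on these libraries where they do the work, as an engineer would, in place of code of your own. Each camera call takes 0.05 s, during which the arm holds its last target. There are 200 camera calls.

## Working session

There is one attempt and no reset: what is moved stays moved. The work goes in short steps, Python scripts to look and compute and a shell command to move; the robot and the scene stay as the last step left them, time stands still between calls to the robot, and variables do not carry over. Pictures are saved under pics/ and viewed, about 8 in all and at most 12, crops included, and the job is handed in when it is done.

```bash
mkdir -p pics; ls
python3 - <<'E'
from plant import ctrl
import cv2
for n in("scene","top"):
    im=ctrl.read_camera(n); cv2.imwrite(f"pics/{n}0.png",im[:,:,::-1]); c=ctrl.calibration(n)
    print(n,c)
s=ctrl.state(); print(s)
E
```

```text
pics
scene {'intrinsics': array([[530.72051952,   0.        , 318.02547859],
       [  0.        , 530.72051952, 237.93444036],
       [  0.        ,   0.        ,   1.        ]]), 'rvec': array([ 2.22746373,  1.31144653, -0.41431589]), 'tvec': array([-0.22736335, -0.33306826,  1.23525468])}
top {'intrinsics': array([[624.06499955,   0.        , 323.73280209],
       [  0.        , 624.06499955, 239.59949525],
       [  0.        ,   0.        ,   1.        ]]), 'rvec': array([ 2.14774981, -2.16373222,  0.10883718]), 'tvec': array([0.01784781, 0.47251569, 1.17489725])}
{'time_s': 0.1, 'q': array([ 1.15482193,  0.68988539, -0.19452439,  1.56624713,  0.15733385,
        0.90252173, -0.21507883]), 'qd': array([ 0.00026437, -0.00288743,  0.00041823, -0.00255105, -0.0007609 ,
       -0.00085122,  0.00204546]), 'joint_torque': array([-2.80005508e-03, -5.40603590e+01, -1.27102498e+00, -1.58986688e+01,
        9.45221371e-03,  4.40657997e-03, -1.02757159e-05]), 'ee_pos': array([ 0.27143195, -0.56234854,  0.24157166]), 'tool_rot': array([ 0.59919768, -0.59866368,  0.3763999 , -0.37534923]), 'force': array([0.02161962, 0.2775343 , 0.49295295]), 'torque': array([-0.00534044, -0.00068627, -0.07274308]), 'gripper_width': 0.08515728327392574}
```

View pics/scene0.png

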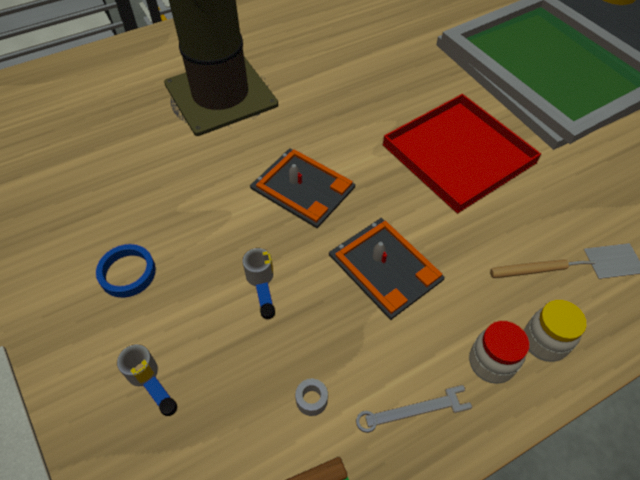

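View pics/top0.png

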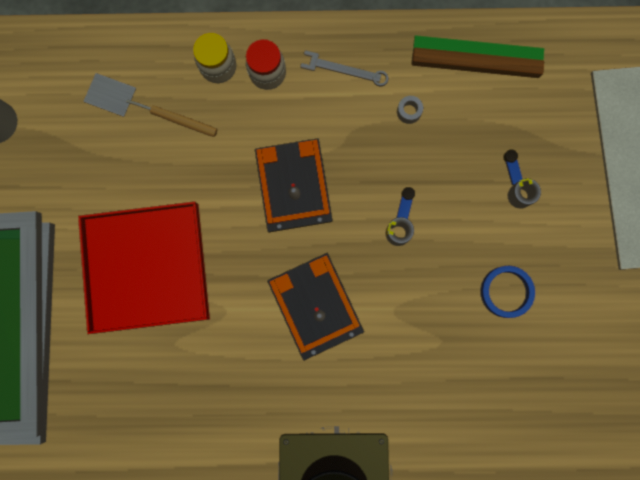

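```bash
cat > h.py <<'E'
import numpy as np, cv2
from plant import ctrl
from scipy.spatial.transform import Rotation as R
def cam(n):
    c=ctrl.calibration(n); Rm=cv2.Rodrigues(c["rvec"])[0]; return c["intrinsics"],Rm,np.array(c["tvec"])
def ray(n,uv):
    K,Rm,t=cam(n); d=Rm.T@np.linalg.inv(K)@np.array([uv[0],uv[1],1.]); return -Rm.T@t,d
def plane(n,uv,z):
    o,d=ray(n,uv); return o+d*(z-o[2])/d[2]
def proj(n,p):
    K,Rm,t=cam(n); q=K@(Rm@np.array(p,float)+t); return q[:2]/q[2]
def tri(u1,u2):  # top uv, scene uv -> point, gap
    o1,d1=ray("top",u1);o2,d2=ray("scene",u2)
    A=np.c_[d1,-d2]; s=np.linalg.lstsq(A,o2-o1,rcond=None)[0]
    a,b=o1+d1*s[0],o2+d2*s[1]; return (a+b)/2,np.linalg.norm(a-b)
def toolrot():
    q=ctrl.state()["tool_rot"]; return R.from_quat([q[1],q[2],q[3],q[0]])
def go(p,yaw=None):
    """shift in tool axes (cm) from the present pose to p with tool down; turn so that jaw axis has heading yaw (mod pi), least turn"""
    s=ctrl.state(); r=toolrot(); M=r.as_matrix()
    sh=M.T@(np.array(p)-s["ee_pos"])*100
    out=None
    if yaw is not None:
        best=None
        for k in(0,np.pi):
            x=np.array([np.cos(yaw+k),np.sin(yaw+k),0]);z=np.array([0,0,-1.]);T=np.c_[x,np.cross(z,x),z]
            rv=R.from_matrix(M.T@T).as_rotvec()
            if best is None or np.linalg.norm(rv)<np.linalg.norm(best):best=rv
        out=best
    print("shift cm",sh.round(2),"turn",None if out is None else out.round(3),"at",s["ee_pos"].round(4),"jaw heading",np.arctan2(M[1,0],M[0,0]).round(3),"z",M[:,2].round(3))
E
python3 - <<'E'
from h import *
t=cv2.imread("pics/top0.png"); s=cv2.imread("pics/scene0.png")
def crop(im,x,y,w=100,h=75,f=4): return cv2.resize(im[y:y+h,x:x+w],None,fx=f,fy=f,interpolation=cv2.INTER_CUBIC)
a=np.vstack([np.hstack([crop(t,245,135),crop(t,470,145)]),np.hstack([crop(t,355,180),crop(s,90,335)])])
cv2.imwrite("pics/crops0.png",a)
for n,im in(("top",t),("scene",s)):
    hsv=cv2.cvtColor(im,cv2.COLOR_BGR2HSV)
    for nm,lo,hi in(("orange",(5,180,120),(14,255,255)),("blue",(100,150,60),(125,255,255)),("yellow",(24,150,100),(34,255,255)),("red",(0,200,90),(3,255,255)),("black",(0,0,0),(180,255,35))):
        m=cv2.inRange(hsv,lo,hi); k,l,st,c=cv2.connectedComponentsWithStats(m)
        print(n,nm,[(c[i].round(1).tolist(),int(st[i,4])) for i in range(1,k) if 5<st[i,4]<20000][:14])
print(proj("top",[.272,-.563,.24]),proj("scene",[.272,-.563,.24]))
for u in ((293,187),(320,316)):print(plane("top",u,.05))
E
```

```text
top orange [([258.9, 45.2], 51), ([291.4, 177.9], 1266), ([186.0, 202.5], 17), ([168.1, 204.6], 18), ([143.8, 207.6], 32), ([115.5, 211.0], 6), ([124.0, 210.0], 7), ([98.5, 213.0], 6), ([106.5, 212.0], 6), ([80.5, 240.3], 68), ([91.0, 214.0], 7), ([312.1, 300.4], 1306), ([83.0, 281.5], 10), ([85.3, 310.0], 42)]
top blue [([514.0, 171.4], 197), ([404.1, 207.7], 170), ([508.0, 291.5], 754)]
top yellow [([209.9, 48.6], 916), ([525.2, 181.1], 52), ([390.8, 227.3], 58)]
top red [([263.0, 56.1], 805), ([144.3, 268.9], 13070), ([132.1, 210.4], 94), ([177.5, 204.9], 8)]
top black [([510.4, 156.0], 102), ([407.5, 193.2], 75), ([333.5, 469.4], 1174)]
scene orange [([422.5, 114.5], 10), ([523.2, 140.0], 8), ([306.4, 186.2], 1082), ([390.4, 268.3], 1507)]
scene blue [([124.0, 268.4], 861), ([263.4, 293.5], 236), ([155.8, 390.1], 339)]
scene yellow [([267.5, 257.1], 57), ([563.9, 318.6], 1347), ([139.0, 367.4], 72)]
scene red [([460.8, 151.8], 7609), ([438.2, 107.2], 27), ([417.0, 118.6], 15), ([401.2, 160.5], 8), ([299.2, 174.8], 11), ([425.0, 182.5], 11), ([436.2, 192.6], 10), ([447.7, 203.1], 9), ([384.3, 254.3], 12), ([506.2, 341.2], 1378)]
scene black [([126.1, 14.2], 385), ([153.6, 10.3], 189), ([211.4, 50.9], 6386), ([108.5, 15.0], 24), ([114.0, 31.0], 11), ([236.0, 119.8], 172), ([302.9, 207.1], 137), ([346.3, 271.8], 12), ([358.9, 285.0], 7), ([381.2, 308.4], 31), ([267.3, 310.8], 166), ([167.8, 406.6], 228)]
[697.84770566 350.253996  ] [-100.35941681  200.92955958]
[0.5715991  0.07205946 0.05      ]
[0.32675719 0.02193804 0.05      ]
```

View pics/crops0.png

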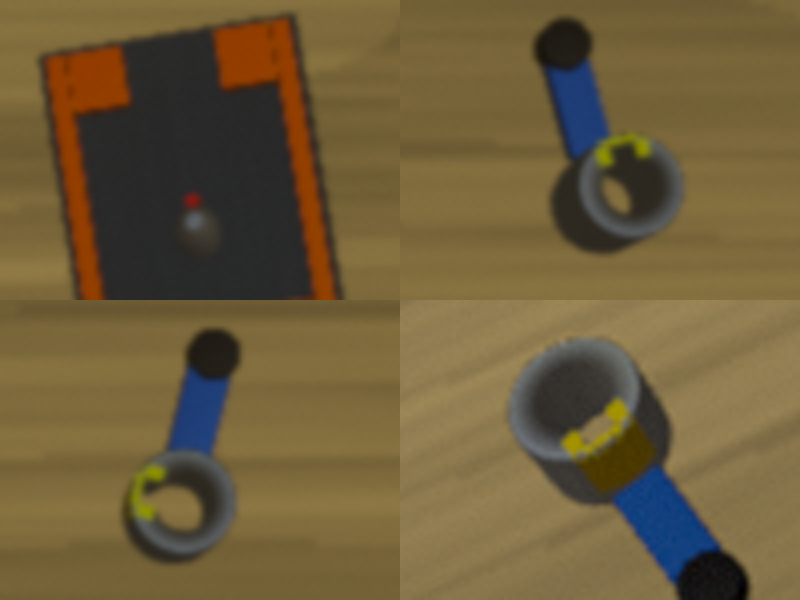

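Run:
```python
from h import *
t=cv2.imread("pics/top0.png"); s=cv2.imread("pics/scene0.png")
def crop(im,x,y,w,h,f=8): return cv2.resize(im[y:y+h,x:x+w],None,fx=f,fy=f,interpolation=cv2.INTER_CUBIC)
a=np.hstack([crop(t,270,165,48,48),crop(s,358,230,48,48)])
cv2.imwrite("pics/crops1.png",np.clip(a*1.6,0,255).astype(np.uint8))
print("nadir",[ray(n,(0,0))[0].round(3) for n in("top","scene")])
hub={"B":(527.6,191.4),"A":(400.6,230.4)}; kn={"B":(510.4,156.0),"A":(407.5,193.2)}; ye={"B":(525.2,181.1),"A":(390.8,227.3)}
for k in hub:
    h=plane("top",hub[k],.05); n=plane("top",kn[k],.014); y=plane("top",ye[k],.048); d=n-h
    print(k,"hub",h.round(4),"knob dist",np.linalg.norm(d[:2]).round(4),"arm deg",np.degrees(np.arctan2(d[1],d[0])).round(1),"key deg",np.degrees(np.arctan2(*(y-h)[1::-1])).round(1),"hub in scene",proj("scene",h).round(1))
# fence
for n,z in(("top",.021),("scene",.021)):
    hsv=cv2.cvtColor(t if n=="top" else s,cv2.COLOR_BGR2HSV); m=cv2.inRange(hsv,(5,180,120),(14,255,255))
    k,l,st,c=cv2.connectedComponentsWithStats(m); seed=(291.4,177.9) if n=="top" else (390.4,268.3)
    i=1+np.argmin(np.linalg.norm(c[1:]-seed,axis=1)); vu=np.argwhere(l==i)[:,::-1]
    P=np.array([plane(n,u,z)[:2] for u in vu]).astype(np.float32)
    r=cv2.minAreaRect(P*1000); print(n,r, cv2.boxPoints(r).round(1).tolist())
# tray
hsv=cv2.cvtColor(t,cv2.COLOR_BGR2HSV);m=cv2.inRange(hsv,(0,150,60),(8,255,255)); m[:, :70]=0;m[:190]=0;m[:,215:]=0
P=np.array([plane("top",u,.03)[:2] for u in np.argwhere(m>0)[:,::-1]]).astype(np.float32); print("tray",cv2.minAreaRect(P*1000))
```

```text
nadir [array([ 0.335, -0.002,  1.221]), array([ 0.969, -0.277,  0.821])]
B hub [ 0.5589 -0.3735  0.05  ] knob dist 0.0803 arm deg 13.8 key deg 8.5 hub in scene [132.7 360.5]
A hub [ 0.4863 -0.1313  0.05  ] knob dist 0.0804 arm deg -13.7 key deg 70.8 hub in scene [256.2 260.5]
top ((589.9783935546875, 75.7357177734375), (148.4551239013672, 120.17923736572266), 8.96564769744873) [[507.29998779296875, 123.5], [526.0, 4.800000190734863], [672.7000122070312, 27.899999618530273], [653.9000244140625, 146.6999969482422]]
scene ((586.8960571289062, 76.46147155761719), (149.45376586914062, 121.94882202148438), 9.032221794128418) [[503.5, 124.9000015258789], [522.7000122070312, 4.5], [670.2999877929688, 28.0], [651.0999755859375, 148.39999389648438]]Traceback (most recent call last):
  File "<stdin>", line 20, in <module>
  File "h.py", line 9, in plane
    o,d=ray(n,uv); return o+d*(z-o[2])/d[2]
        ~~~^^^^^^
  File "h.py", line 7, in ray
    K,Rm,t=cam(n); d=Rm.T@np.linalg.inv(K)@np.array([uv[0],uv[1],1.]); return -Rm.T@t,d
           ~~~^^^
  File "h.py", line 5, in cam
    c=ctrl.calibration(n); Rm=cv2.Rodrigues(c["rvec"])[0]; return c["intrinsics"],Rm,np.array(c["tvec"])
ValueError: time passes only in moves, steps and waits
```

View pics/crops1.png

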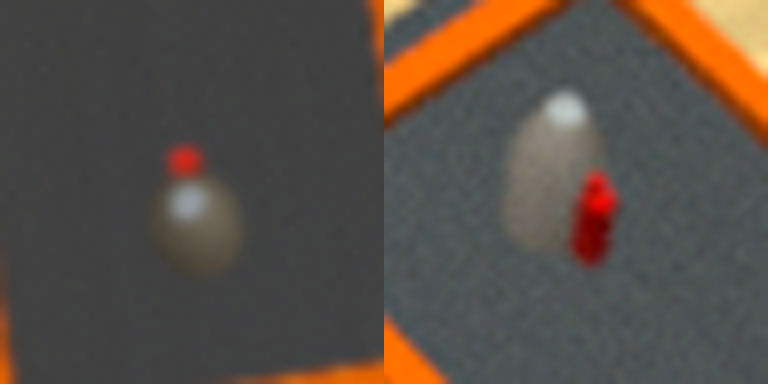

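```bash
python3 - <<'E'
s=open("h.py").read()
s=s.replace("def cam(n):","import functools\n@functools.lru_cache(None)\ndef cam(n):")
open("h.py","w").write(s)
E
python3 - <<'E'
from h import *
t=cv2.imread("pics/top0.png")
p,g=tri((292.9,189.7),(380.2,243.1)); print("shaft tip tri",p.round(4),g.round(4),plane("top",(292.9,189.7),.054).round(4),plane("scene",(380.2,243.1),.054).round(4))
k,g=tri((292.65,184.5),(384.3,254.3)); print("key tri",k.round(4),g.round(4), plane("top",(292.65,184.5),.04).round(4))
hsv=cv2.cvtColor(t,cv2.COLOR_BGR2HSV);m=cv2.inRange(hsv,(0,150,60),(8,255,255)); m[:, :70]=0;m[:190]=0;m[:,215:]=0
P=np.array([plane("top",u,.03)[:2] for u in np.argwhere(m>0)[:,::-1]]).astype(np.float32); print("tray",cv2.minAreaRect(P*1000))
print(tri((527.6,191.4),(133.,360.)))
go([.559,-.3735,.15],np.radians(103.8))
E
```

```text
shaft tip tri [0.5644 0.0713 0.059 ] 0.0009 [0.5656 0.072  0.054 ] [0.5615 0.0732 0.054 ]
key tri [0.5782 0.073  0.0407] 0.0008 [0.5785 0.0734 0.04  ]
tray ((423.16961669921875, 362.67718505859375), (229.29576110839844, 233.2997589111328), 6.604070663452148)
(array([ 0.55877292, -0.37291636,  0.05088971]), np.float64(0.0005119084010758697))
shift cm [-4.48  9.16 34.11] turn [-1.564  0.165  0.163] at [ 0.2714 -0.5623  0.2416] jaw heading -1.121 z [ 0.9    0.435 -0.   ]
```

```bash
python3 - <<'E'
s=open("h.py").read()
s=s.replace("z=np.array([0,0,-1.]);T=np.c_[x,np.cross(z,x),z]","y=np.array([0,0,-1.]);T=np.c_[x,y,np.cross(x,y)]").replace('"z",M[:,2]','"approach",M[:,1]')
open("h.py","w").write(s)
E
python3 - <<'E'
from h import *
go([.559,-.3735,.12],np.radians(103.8))
go([.559,-.3735,.028],np.radians(103.8))
E
```

```text
shift cm [-4.48 12.16 34.11] turn [ 0.     0.209 -0.002] at [ 0.2714 -0.5623  0.2416] jaw heading -1.121 approach [-0.001  0.001 -1.   ]
shift cm [-4.46 21.36 34.11] turn [ 0.     0.209 -0.002] at [ 0.2714 -0.5623  0.2416] jaw heading -1.121 approach [-0.001  0.001 -1.   ]
```

```bash
python3 -m jog '8.5 -0.7 2 5.7 0 0.1 0; 8.5 -1.5 4 11.4 0 0.2 0; 8.5 -2.2 6 17 0 0.209 0; 8.5 -3 8 22.7 0 0.209 0; 8.5 -3.7 10 28.4 0 0.209 0; 8.5 -4.48 12.1 34.1 0 0.209 0; 8.5 -4.48 12.16 34.11 0 0.209 0; 8.5 -4.48 12.16 34.11 0 0.209 0; 8.5 -4.48 12.16 34.11 0 0.209 0; 8.5 -4.48 12.16 34.11 0 0.209 0' 60
python3 - <<'E'
from h import *
go([.559,-.3735,.028],np.radians(103.8))
E
```

```text
time_s: 1.35
ee_pos: [0.5583, -0.3758, 0.1213]
tool_rot: [-0.556, 0.556, -0.437, 0.437]
force: [-0.3, -0.4, -0.8]
gripper_width: 0.0851
shift cm [-0.22  9.33  0.12] turn [ 0.    -0.002  0.001] at [ 0.5583 -0.3758  0.1213] jaw heading -1.332 approach [-0.    -0.001 -1.   ]
```

Well aligned: descend straight, close, lift.

```bash
python3 -m jog '8.5 -0.22 3 0.1 0 0 0; 8.5 -0.22 6 0.1 0 0 0; 8.5 -0.22 8.5 0.1 0 0 0; 8.5 -0.22 9.3 0.1 0 0 0; 8.5 -0.22 9.3 0.1 0 0 0; 4 -0.22 9.3 0.1 0 0 0; 4 -0.22 9.3 0.1 0 0 0; 4 -0.22 9.3 0.1 0 0 0; 4 -0.22 9.3 0.1 0 0 0; 4 -0.22 9.3 0.1 0 0 0; 4 -0.22 9.3 0.1 0 0 0; 4 -0.22 9.3 0.1 0 0 0; 4 -0.22 9.3 0.1 0 0 0' 60
python3 - <<'E'
from h import *
go([.564,.072,.15],np.radians(103.8-4.8))
E
```

```text
time_s: 2.98
ee_pos: [0.5607, -0.3725, 0.0291]
tool_rot: [0.556, -0.556, 0.436, -0.437]
force: [-0.3, -1.2, 6.0]
gripper_width: 0.0483
shift cm [-43.07 -12.15  10.93] turn [-0.002  0.084  0.002] at [ 0.5607 -0.3725  0.0291] jaw heading -1.33 approach [ 0.002 -0.001 -1.   ]
```

```bash
python3 -m jog '4 0 -3 0 0 0 0; 4 0 -6 0 0 0 0; 4 -3 -9 1 0 0 0; 4 -8 -10 2 0 0.02 0; 4 -13 -10 3.3 0 0.04 0; 4 -18 -10 4.6 0 0.06 0; 4 -23 -10 5.8 0 0.084 0; 4 -28 -10 7.1 0 0.084 0; 4 -33 -10 8.4 0 0.084 0; 4 -38 -10 9.6 0 0.084 0; 4 -42 -10 10.7 0 0.084 0; 4 -43.07 -10 10.93 0 0.084 0; 4 -43.07 -10 10.93 0 0.084 0; 4 -43.07 -10 10.93 0 0.084 0; 4 -43.07 -10 10.93 0 0.084 0' 60
python3 - <<'E'
from h import *
for n in("scene","top"):
    im=ctrl.read_camera(n); cv2.imwrite(f"pics/{n}1.png",im[:,:,::-1])
t=cv2.imread("pics/top1.png"); s=cv2.imread("pics/scene1.png")
print(ctrl.state()["ee_pos"])
f=lambda im,x,y:cv2.resize(im[y:y+120,x:x+100],None,fx=4,fy=4,interpolation=cv2.INTER_CUBIC)
cv2.imwrite("pics/c2.png",np.clip(1.4*np.hstack([f(t,245,100),f(s,340,190)]),0,255).astype(np.uint8))
E
```

```text
time_s: 4.85
ee_pos: [0.5634, 0.0704, 0.1277]
tool_rot: [-0.537, 0.537, -0.46, 0.46]
force: [-0.5, 0.4, -2.3]
gripper_width: 0.0478
[0.56337664 0.07120934 0.12769509]
```

View pics/c2.png

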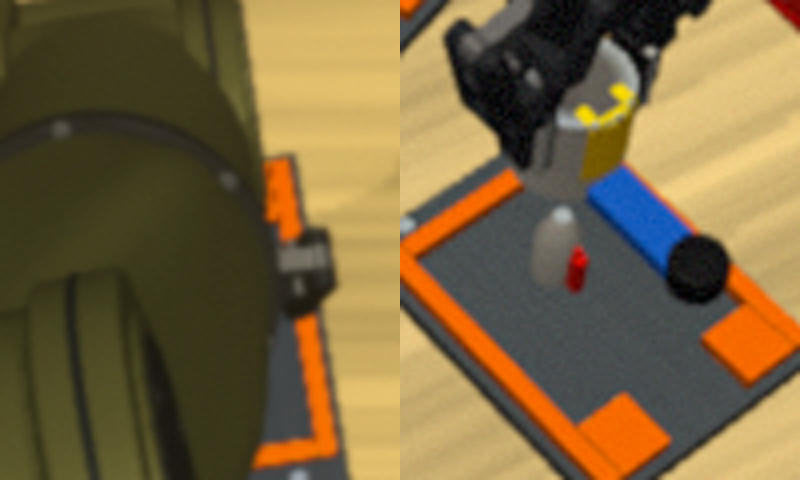

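Run:
```python
from h import *
s=ctrl.state();p=s["ee_pos"];a=np.radians(9);u=p[2]-.029
c=lambda q:(proj("scene",q)-[340,190]+.5)*4+[400,0]
th=np.linspace(0,2*np.pi,90)
for nm,z in(("top",u+.05),("bot",u)):
    C=np.array([c([p[0]+.025*np.cos(t),p[1]+.025*np.sin(t),z]) for t in th]);print(nm,C.min(0).round(),C.max(0).round())
C=np.vstack([[c([p[0]+.085*np.cos(a)+.008*np.cos(t),p[1]+.085*np.sin(a)+.008*np.sin(t),u+z]) for t in th] for z in(0,.016)]);print("knob",C.min(0),C.max(0))
im=cv2.imread("pics/scene1.png");hsv=cv2.cvtColor(im,cv2.COLOR_BGR2HSV)
m=cv2.inRange(hsv,(100,150,60),(125,255,255));m[:,:380]=0;m[:225]=0;m[270:]=0;m[:,430:]=0;mm=cv2.moments(m,True);b=np.array([mm["m10"]/mm["m00"],mm["m01"]/mm["m00"]])
P=plane("scene",b,u+.009);print("blue",b,P,np.degrees(np.arctan2(P[1]-p[1],P[0]-p[0])))
y=cv2.inRange(hsv,(22,170,60),(34,255,255));y[:,:375]=0;y[:208]=0;y[240:]=0;y[:,402:]=0
xs=np.argwhere(y)[:,::-1];print("yellow",xs.mean(0),xs.min(0),xs.max(0))
print("hub tip",c([.5645,.0718,.054]))
m2=cv2.inRange(im,(0,0,0),(32,32,32));m2[:,:400]=0;m2[:245]=0;m2[270:]=0;m2[:,428:]=0;x=np.argwhere(m2)[:,::-1];kc=x.mean(0);K=plane("scene",kc,u+.009);print("knob seen",(kc-[340,190]+.5)*4+[400,0],K,np.degrees(np.arctan2(K[1]-p[1],K[0]-p[0])),np.hypot(*(K-p)[:2]))
go([.5645,.072,.060],np.radians(99))
```

```text
top [521.  38.] [646. 136.]
bot [512. 112.] [631. 208.]
knob [693.28503891 255.65554476] [739.84523203 311.11850238]
blue [399.01602564 244.09294872] [0.60653976 0.07435952 0.10769509] 4.1742264724488365
yellow [391.28742515 223.19161677] [384 211] [399 234]
hub tip [563.89494844 220.55568813]
knob seen [697.34975369 271.53694581] [0.63945017 0.08062708 0.10769509] 7.057185743512651 0.0766542641934275
shift cm [-0.06  6.77  0.12] turn [ 0.    -0.002  0.001] at [0.5634 0.0712 0.1277] jaw heading -1.416 approach [-0.    -0.001 -1.   ]
```

Run:
```python
from h import *
for nm,hb,kt,ks in(("B",(527.6,191.4),(510.4,156.0),(167.8,406.6)),("A",(400.6,230.4),(407.5,193.2),(267.3,310.8))):
    h=plane("top",hb,.05)
    for lab,k in(("tri",tri(kt,ks)[0]),("top",plane("top",kt,.010)),("scene",plane("scene",ks,.009))):
        d=k-h;print(nm,lab,k.round(4),np.hypot(*d[:2]).round(4),np.degrees(np.arctan2(d[1],d[0])).round(2))
```

```text
B tri [ 0.637  -0.3543  0.0137] 0.0804 13.81
B top [ 0.6379 -0.3554  0.01  ] 0.081 12.86
B scene [ 0.6351 -0.3546  0.009 ] 0.0785 13.89
A tri [ 0.5644 -0.1508  0.0134] 0.0804 -14.0
A top [ 0.5651 -0.1508  0.01  ] 0.0812 -13.89
A scene [ 0.562  -0.1505  0.009 ] 0.0781 -14.2
```

Run:
```python
from h import *
go([.5662,.072,.073],np.radians(100))
```

```text
shift cm [-0.04  5.47  0.29] turn [ 0.    -0.02   0.001] at [0.5634 0.0712 0.1277] jaw heading -1.416 approach [-0.    -0.001 -1.   ]
```

```bash
python3 -m jog '4 -0.04 1 0.29 0 -0.02 0; 4 -0.04 2.5 0.29 0 -0.02 0; 4 -0.04 4 0.29 0 -0.02 0; 4 -0.04 4.8 0.29 0 -0.02 0; 4 -0.04 5.2 0.29 0 -0.02 0; 4 -0.04 5.4 0.29 0 -0.02 0; 4 -0.04 5.4 0.29 0 -0.02 0; 4 -0.04 5.4 0.29 0 -0.02 0'
python3 - <<'E'
from h import *
im=ctrl.read_camera("scene")[:,:,::-1]; cv2.imwrite("pics/scene2.png",im)
cv2.imwrite("pics/c3.png",np.clip(1.4*cv2.resize(im[190:290,345:445],None,fx=6,fy=6,interpolation=cv2.INTER_CUBIC),0,255).astype(np.uint8))
go([.5662,.072,.041],np.radians(100))
E
```

```text
time_s: 5.95
ee_pos: [0.5664, 0.0734, 0.0741]
tool_rot: [0.542, -0.542, 0.454, -0.454]
force: [-0.4, -0.1, -2.5]
gripper_width: 0.0483
shift cm [ 0.13  3.31 -0.05] turn [-0.001  0.002  0.   ] at [0.5664 0.0734 0.0741] jaw heading -1.394 approach [ 0.001  0.    -1.   ]
```

View pics/c3.png

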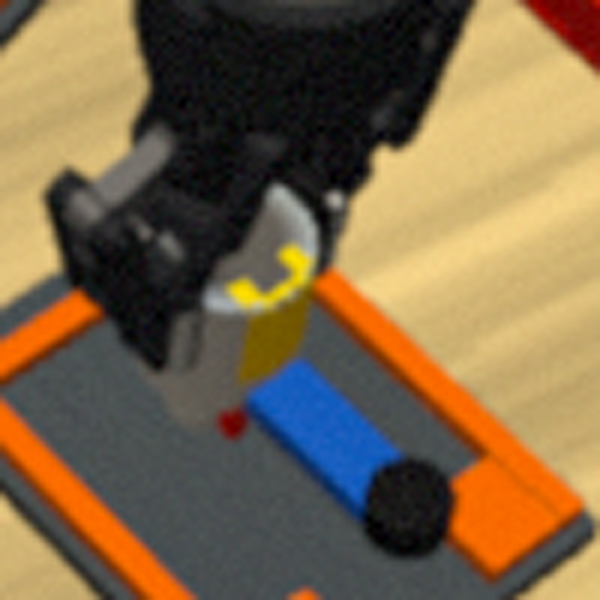

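```bash
python3 -m jog '4 0.08 0 0 0 0 0; 4 0.1 0.5 0 0 0 0; 4 0.1 1 0 0 0 0; 4 0.1 1.2 0 0 0 0; 4 0.1 1.2 0 0 0 0'
```

```text
time_s: 6.62
ee_pos: [0.5661, 0.0724, 0.0613]
tool_rot: [-0.542, 0.542, -0.454, 0.454]
force: [-0.5, -0.3, -2.2]
gripper_width: 0.0481
```

```bash
python3 -m jog '4 0 0.5 0 0 0 0; 4 0 1 0 0 0 0; 4 0 1.5 0 0 0 0; 4 0 1.8 0 0 0 0; 4 0 1.95 0 0 0 0;4 0 1.95 0 0 0 0'
```

```text
time_s: 7.38
ee_pos: [0.5663, 0.0724, 0.0421]
tool_rot: [-0.542, 0.542, -0.454, 0.454]
force: [-0.3, 0.1, -2.6]
gripper_width: 0.0478
```

```bash
python3 -m jog '4 0 0.1 0 0 0 0; 4 0 0.15 0 0 0 0; 4 0 0.2 0 0 0 0; 4 0 0.2 0 0 0 0'
```

```text
time_s: 7.88
ee_pos: [0.5664, 0.0724, 0.041]
tool_rot: [0.542, -0.542, 0.454, -0.454]
force: [-1.9, -0.0, 5.1]
gripper_width: 0.0481
```

Contact with the plate at the expected height. Release and retreat straight up.

```bash
python3 -m jog '6.5 0 0 0 0 0 0; 8.5 0 0 0 0 0 0; 8.5 0 0 0 0 0 0; 8.5 0 0 0 0 0 0; 8.5 0 -2 0 0 0 0; 8.5 0 -5 0 0 0 0; 8.5 0 -8 0 0 0 0; 8.5 0 -11 0 0 0 0; 8.5 0 -11 0 0 0 0; 8.5 0 -11 0 0 0 0'
python3 - <<'E'
from h import *
im=ctrl.read_camera("scene")[:,:,::-1]; cv2.imwrite("pics/scene3.png",im)
cv2.imwrite("pics/c4.png",np.clip(1.4*cv2.resize(im[200:320,325:445],None,fx=5,fy=5,interpolation=cv2.INTER_CUBIC),0,255).astype(np.uint8))
go([.486,-.131,.15],np.radians(76))
go([.486,-.131,.15],np.radians(90))
E
```

```text
time_s: 9.12
ee_pos: [0.566, 0.0724, 0.1505]
tool_rot: [-0.542, 0.542, -0.454, 0.454]
force: [-0.1, -0.8, -0.5]
gripper_width: 0.0851
shift cm [ 18.62   0.   -11.42] turn [0.001 0.421 0.   ] at [0.5657 0.0723 0.1499] jaw heading -1.394 approach [-0.001 -0.    -1.   ]
shift cm [ 18.62   0.   -11.42] turn [0.001 0.177 0.   ] at [0.5657 0.0723 0.1499] jaw heading -1.394 approach [-0.001 -0.    -1.   ]
```

View pics/c4.png

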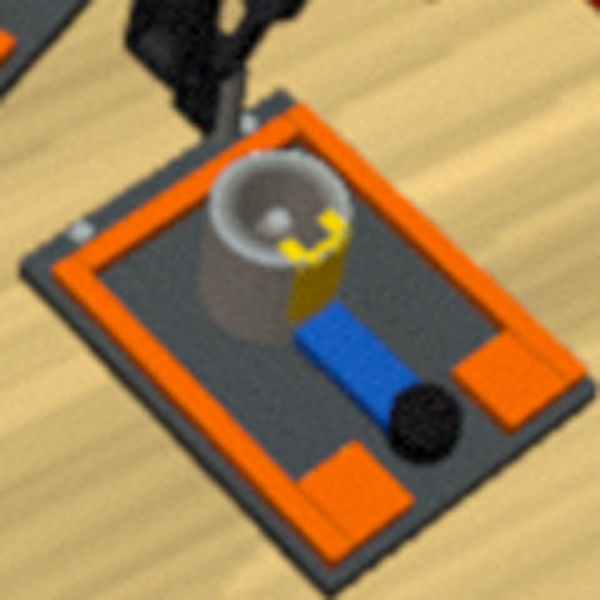

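The fitting lever is home: the shaft tip shows in the bore at about (275,220) of the crop, and the arm runs through the gap with its knob at (425,422). Now the misfit lever.

```bash
python3 -m jog '8.5 4.6 0 -2.8 0 0.12 0; 8.5 9.3 0 -5.7 0 0.25 0; 8.5 14 0 -8.6 0 0.36 0; 8.5 18.6 0 -11.4 0 0.42 0; 8.5 18.62 0 -11.4 0 0.42 0; 8.5 18.62 0 -11.4 0 0.42 0; 8.5 18.62 0 -11.4 0 0.42 0' 60
python3 - <<'E'
from h import *
go([.487,-.1313,.029],np.radians(76))
E
```

```text
time_s: 10.05
ee_pos: [0.4873, -0.1292, 0.1498]
tool_rot: [0.437, -0.436, 0.557, -0.556]
force: [0.4, 0.4, 0.4]
gripper_width: 0.0849
shift cm [ 0.22 12.08  0.02] turn [ 0.     0.004 -0.001] at [ 0.4873 -0.1292  0.1498] jaw heading -1.811 approach [-0.     0.001 -1.   ]
```

```bash
python3 -m jog '8.5 0.2 4 0 0 0 0; 8.5 0.2 8 0 0 0 0; 8.5 0.2 11 0 0 0 0; 8.5 0.2 12.05 0 0 0 0; 8.5 0.2 12.05 0 0 0 0; 4 0.2 12.05 0 0 0 0; 4 0.2 12.05 0 0 0 0; 4 0.2 12.05 0 0 0 0; 4 0.2 12.05 0 0 0 0; 4 0.2 12.05 0 0 0 0; 4 0.2 12.05 0 0 0 0; 4 0.2 12.05 0 0 0 0; 4 0.2 9 0 0 0 0; 4 0.2 5 0 0 0 0; 4 0.2 1 0 0 0 0; 4 0.2 -2 0 0 0 0; 4 0.2 -2 0 0 0 0'
python3 - <<'E'
from h import *
go([.423,.3627,.17],np.radians(76))
go([.423,.3627,.036],np.radians(76))
E
```

```text
time_s: 12.18
ee_pos: [0.4876, -0.1333, 0.1725]
tool_rot: [-0.437, 0.434, -0.556, 0.558]
force: [-0.0, -0.8, -3.1]
gripper_width: 0.0482
shift cm [-46.58   0.16 -18.22] turn [-0.005  0.001 -0.   ] at [ 0.4876 -0.1333  0.1725] jaw heading -1.814 approach [ 0.005 -0.001 -1.   ]
shift cm [-46.58  13.56 -18.29] turn [-0.005  0.001 -0.   ] at [ 0.4876 -0.1333  0.1725] jaw heading -1.814 approach [ 0.005 -0.001 -1.   ]
```

```bash
python3 -m jog '4 -3 0 -1.2 0 0 0; 4 -8 0 -3.1 0 0 0; 4 -13 0 -5.1 0 0 0; 4 -18 0 -7 0 0 0; 4 -23 0 -9 0 0 0; 4 -28 0 -11 0 0 0; 4 -33 0 -12.9 0 0 0; 4 -38 0 -14.9 0 0 0; 4 -43 0 -16.8 0 0 0; 4 -45.5 0 -17.8 0 0 0; 4 -46.6 0 -18.2 0 0 0; 4 -46.6 0 -18.2 0 0 0; 4 -46.6 0 -18.2 0 0 0; 4 -46.6 4 -18.2 0 0 0; 4 -46.6 8 -18.2 0 0 0; 4 -46.6 11 -18.2 0 0 0; 4 -46.6 12.3 -18.2 0 0 0; 4 -46.6 12.8 -18.2 0 0 0; 4 -46.6 12.8 -18.2 0 0 0'
```

```text
time_s: 14.55
ee_pos: [0.4226, 0.3631, 0.0428]
tool_rot: [-0.436, 0.435, -0.557, 0.557]
force: [0.6, -0.6, -2.7]
gripper_width: 0.048
```

```bash
python3 -m jog '4 0 0.4 0 0 0 0; 4 0 0.7 0 0 0 0; 4 0 0.8 0 0 0 0; 4 0 0.9 0 0 0 0; 4 0 0.9 0 0 0 0'
```

```text
time_s: 15.18
ee_pos: [0.4222, 0.3636, 0.0359]
tool_rot: [0.436, -0.435, 0.557, -0.557]
force: [-3.8, -1.4, 21.4]
gripper_width: 0.0486
```

```bash
python3 -m jog '4 0 -0.1 0 0 0 0; 4 0 -0.1 0 0 0 0; 6.5 0 -0.1 0 0 0 0; 8.5 0 -0.1 0 0 0 0; 8.5 0 -0.1 0 0 0 0; 8.5 0 -0.1 0 0 0 0; 8.5 0 -2 0 0 0 0; 8.5 0 -5 0 0 0 0; 8.5 0 -9 0 0 0 0; 8.5 0 -13 0 0 0 0; 8.5 6 -17 -3 0 0 0; 8.5 12 -17 -7 0 0 0; 8.5 18 -17 -10 0 0 0;  8.5 24 -17 -10 0 0 0; 8.5 30 -17 -10 0 0 0; 8.5 36 -17 -10 0 0 0; 8.5 42 -17 -10 0 0 0; 8.5 48 -17 -10 0 0 0; 8.5 54 -17 -10 0 0 0; 8.5 58 -17 -10 0 0 0'
python3 - <<'E'
from h import *
for n in("scene","top"):
    im=ctrl.read_camera(n)[:,:,::-1]; cv2.imwrite(f"pics/{n}4.png",im)
    c=im[80:330,240:570] if n=="scene" else im[110:360,50:380]
    globals()[n]=cv2.resize(c,None,fx=1.2,fy=2*.6,interpolation=cv2.INTER_CUBIC)
cv2.imwrite("pics/c5.png",np.clip(1.4*np.hstack([scene,top]),0,255).astype(np.uint8))
E
```

```text
time_s: 17.68
ee_pos: [0.2479, -0.027, 0.2284]
tool_rot: [0.429, -0.443, 0.565, -0.547]
force: [-0.0, -0.5, 0.5]
gripper_width: 0.085
```

View pics/c5.png

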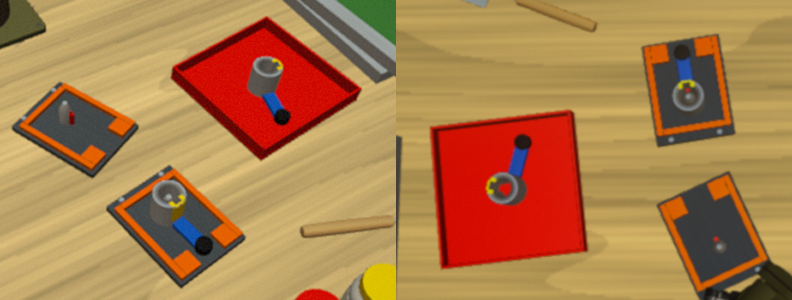

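The last picture shows the fitting lever on the far gauge with its arm in the gap, and the misfit in the tray with its keyway to the side. I'll do one numeric check for flatness, then hand in.

Run:
```python
from h import *
def blk(n,box):
    im=cv2.imread(f"pics/{n}4.png");x0,y0,x1,y1=box;m=cv2.inRange(cv2.cvtColor(im,cv2.COLOR_BGR2HSV),(0,0,0),(180,255,35))[y0:y1,x0:x1]
    k,l,st,c=cv2.connectedComponentsWithStats(m);i=1+st[1:,4].argmax();return c[i]+[x0,y0],int(st[i,4])
a=blk("top",(470//3,215,170,245)) ;b=blk("scene",(462,165,490,190)); print("misfit knob",a,b,tri(a[0],b[0]))
a=blk("top",(280,140,300,162)) ;b=blk("scene",(398,270,425,296)); print("fit knob",a,b,tri(a[0],b[0]))
for nm,u in(("misfit hub top z.055",(504/1.2-330+50-.0,110+188/1.2)),("fit hub top z.062",(688/1.2-330+50,110+96/1.2))):print(nm,plane("top",u,.055 if "mis" in nm else .062).round(4))
```

```text
misfit knob (array([158.04081633, 228.2244898 ]), 49) (array([474.62295082, 177.13934426]), 122) (array([0.49960561, 0.33910501, 0.01980186]), np.float64(0.0038936909529523746))
fit knob (array([287.57364341, 152.78294574]), 129) (array([409.62303665, 284.56544503]), 191) (array([0.64441981, 0.08363782, 0.02614056]), np.float64(0.001180910447821424))
misfit hub top z.055 [0.4211 0.3598 0.055 ]
fit hub top z.062 [0.5634 0.0707 0.062 ]
```

```bash
python3 -c "
from plant import ctrl
print(ctrl.hand_in())"
```

```text
the job is handed in; nothing more can be done
None
```

The inline-keyway lever is seated on the far gauge, and the misfit lever is lying flat in the red reject tray. I seated the fitting lever first, then moved the misfit, and handed in at about 18 s with the gripper open and clear.

- **Fitting lever:** The plate stopped it at the height expected for fully home, with 5 N. Its hub measures about 1 mm from the shaft axis. Its arm lies in the gap of the orange fence. Its knob sits at 26.1 mm, against 25.7 mm expected.
- **Misfit lever:** Its hub is about 3 mm from the tray's centre and looks upright in both views. Its knob sits at 19.8 mm, against 18.7 mm expected, so the lever lies flat.

**Disagreements:**
- The misfit met the tray floor about 1.5 mm earlier than planned, with a push of 21 N, so I backed off 1 mm before letting go.
- The scene camera placed things about 2–3 mm off the top camera, which I allowed for when lining up with the shaft.
- The two views of the misfit's knob miss each other by 3.9 mm, because the mask I used in the top picture caught only part of it.

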